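# Lay out specimens, indenter and tools for a hardness check

## Robot

A 7-joint arm with a two-finger parallel gripper is mounted at the origin on the work surface; the furniture and walls round the work are solid. World frame = base frame: x ahead of the robot, y to its left, z up, the work surface at z = 0. Lengths are in m, angles in rad, forces in N, time in s.
With the tool pointing down it reaches from about 0.4 to 0.85 m from the base axis. Payload 4.5 kg.
Tool frame: the origin (TCP) lies at the very end of the fingers, on their centre line; the grasp point (between the pads) lies 19 mm behind it (r.grip_point_offset is the distance from the TCP to the grasp point, in m); z points along the fingers, y is the line along which they close (so a half turn about z gives the same grasp; the last joint's range is limited). The gripper opens to 88 mm and grips with 3 to 60 N. Pads are 18 mm wide; open, the fingers measure 123 mm over their backs; the gripper's body (75 mm by 187 mm) begins 45 mm behind the grasp point.
Start: joints at [0.034, 0.689, -0.195, 1.565, 0.157, 0.902, -0.215], TCP at [0.625, 0, 0.239] pointing down, gripper open.
Joint ranges: [-3.01, 3.01], [-0.46, 2.08], [-1.47, 1.51], [0.13, 2.56], [-1, 4.14], [0.04, 2.09], [-2.66, 2.66]. Speed limits (rad/s): [2.57, 2.57, 3.14, 3.14, 3.14, 3.14, 3.14].

## Interface

Orientations are given as a unit quaternion [x, y, z, w].
In Python, from plant import r gives the robot as it stands.
- The arm moves only by the tool carry_out, never from a script. Its argument "rows" is a list of rows, each a list of 3 entries, a list of its own where there are three numbers: the shift along the tool's x, y, z in cm, then the turn, a rotation vector about the tool's x, y, z in degrees, then the closure, from 0 (fully open) to 1 (shut). A call has 1 to 12 rows; each row is the pose to reach, as a shift and turn from the pose commanded when the call began, along the tool's axes at that moment; what a row does not reach only later rows make up. A row lasts 1/10 s, in which the tool goes at most 50 mm and 8.59 degrees, less where a joint would pass 70% of its speed; a pose out of reach is approached as far as the arm can. A call with a gripper value outside its range is refused whole. The fingers move at their own pace and stop on an object; "newtons" is the grip in N (left out, the last holds). Time passes only in rows, so rows that repeat a pose let the fingers close. It gives the time, the measured TCP pose, the force, the opening and the grip force at its end, in the units of the state.
- r.get_state(): the state, without advancing time (a new reading comes with each control period).
- r.snapshot(name): name is "scene" or "side" or "wrist"; returns a dict with "image" (400x640x3 uint8, red, green, blue), "fx", "fy", "cx", "cy" (pixels), "pose" (4x4, takes a point from camera to world coordinates). Camera axes: x right, y up, looking along -z (the intrinsics and any distortion apply to the point x, -y, -z); pixel columns grow to the right and rows downward; lengths in m; the calibration is good to about 2 mm. A picture is of the moment at which its call begins. There is no depth.
- r.finish_job(): hands the job in; it is judged then, once.
The state is a dict: "clock": time; "q": joint angles; "qd": joint speeds; "joint_torque": joint torques, N m; "tool_pos": TCP position; "eef_rot": TCP orientation; "contact_force": force on the tool from outside, world axes, zero at the start; "moment": the same for the moment, N m; "opening": opening from 0.0 (shut) to 1.0 (fully open); "finger_force": force on a finger pad.
Only numpy, scipy, OpenCV 4.12 (cv2) and the standard library are available. Lean on these libraries where they do the work, as an engineer would, in place of code of your own. Each camera call takes 0.05 s, during which the arm holds its last target. There are 200 camera calls.

## Task

Stand the green specimen centred on the larger steel test block and the black specimen centred on the smaller one, and stand the brass-coloured indenter upright on the bench midway between the two blocks. Lay the red screwdriver 8 cm behind that indenter (the side away from the robot) and the wooden brush 8 cm in front of it, centre to centre and square to the line through the two blocks, both tools parallel to that line with their middles level with the indenter. Leave the silver indenter, the white bottle and the swab jar where they stand.

Things in the scene. Friction and masses are not known exactly. Their poses are not given: they have to be found in the camera images.
- big_block: Larger round steel test block, 64 mm in diameter, 13 mm high, flat top, fast to the bench (cannot move). Origin: centre of its underside, on the bench. Its z axis is up; its y axis lies along the line through the two blocks (which of the two is on the left varies), its x axis is level, square to that line, and points away from the robot's side (at most about 20 degrees off straight ahead). The two blocks stand 170 mm apart, centre to centre.
- small_block: Smaller round steel test block, 50 mm in diameter, 10 mm high, flat top, fast to the bench (cannot move). Origin: centre of its underside, on the bench. Axes parallel to those of the larger block. Between the blocks and the things to be moved (about y = -0.22 to -0.10 m) stands a fixed power strip with plugs and cords up to 110 mm high: carry things over it.
- green_specimen_center (a point): Green resin-mounted specimen, an upright cylinder 31 mm in diameter, 24 mm high, with a light metal spot on top; 20 g. The point is its centre, 12 mm above its underside; z up.
- black_specimen_center (a point): Black resin-mounted specimen, an upright cylinder 31 mm in diameter, 21 mm high, with a light metal spot on top; 20 g. The point is its centre, 10.5 mm above its underside; z up.
- brass_indenter_center (a point): Brass-coloured (yellowish) indenter standing upright, round, 16 mm in diameter over the lower part, 31 mm high, narrowing to a point at the top; 20 g. The point is its centre on the axis, 15.5 mm above its underside; z up, towards the tip. Grasp it at or below its centre.
- screwdriver_center (a point): Small screwdriver with a red handle lying on the bench, 134 mm long, 23 mm wide, 21 mm high; 60 g. The point is half-way along its length, 10.5 mm above the bench when it lies. y runs along the tool: the handle reaches from y = -67 to +24 mm, the thin steel shank (5 mm thick, 11 mm above the bench) from there to y = +67 mm. Grasp it across the handle, at about y = -20 mm.
- brush_center (a point): Cleaning brush with a straight wooden handle lying on the bench, 163 mm long, 13 to 15 mm wide, 15 mm high; 20 g. The point is half-way along its length, 7.5 mm above the bench when it lies. y runs along the brush. Grasp it across the handle at the middle.
- silver_indenter_center (a point): Silver-grey indenter of the same shape and size as the brass-coloured one, standing upright among the things to be moved; not needed. The point is its centre, 15.5 mm above its underside.
- etchant_center (a point): White bottle with a red cap, 48 mm in diameter, 115 mm high, standing to the left of the blocks; not needed. The point is its centre, half-way up.
- swab_jar_center (a point): Clear jar of cotton swabs, 68 mm in diameter, 82 mm high, standing to the left of the blocks; not needed. The point is its centre, half-way up.
There are look-alikes about, which are no part of the job. Leave any blue look-alike of the part that bears green_specimen_center alone. What is shaped like the part that bears brush_center but turquoise is not meant.

How it is judged:
At the end, for the whole second after the job is handed in: Specimens upright on their blocks within 10 mm of centre; brass indenter upright on the bench within about 12 mm of midway; screwdriver behind, brush in front of the line by 80 +/- 14 mm, parallel within 0.2 rad, middles within about 20 mm of level with it; all at rest (horizontal distance between green_specimen_center and big_block below 0.01 m and height (world z) of green_specimen_center between 0.021 and 0.029 m and angle between each of green_specimen_center, black_specimen_center, brass_indenter_center's own z axis and vertical below 0.12 rad and horizontal distance between black_specimen_center and small_block below 0.01 m and height (world z) of black_specimen_center between 0.0165 and 0.0245 m and x of brass_indenter_center in the frame of big_block between -0.012 and 0.012 m and horizontal distance between brass_indenter_center and big_block below 0.0975 m and horizontal distance between brass_indenter_center and small_block below 0.0975 m and height (world z) of brass_indenter_center between 0.0115 and 0.0195 m and x of screwdriver_center in the frame of big_block between 0.066 and 0.094 m and horizontal distance between each of screwdriver_center, brush_center and big_block below 0.136 m and horizontal distance between each of screwdriver_center, brush_center and small_block below 0.136 m and angle between the y axis of each of screwdriver_center, brush_center and the y axis of big_block, either way round below 0.2 rad and height (world z) of each of screwdriver_center, brush_center below 0.02 m and x of brush_center in the frame of big_block between -0.094 and -0.066 m and linear speed of each of green_specimen, black_specimen, brass_indenter, screwdriver, brush below 0.01 m/s); the robot touches nothing.
It fails at once if the silver indenter is pushed more than 15 mm or tipped (distance of silver_indenter_center from where it was at the start of the episode above 0.015 m or angle between silver_indenter_center's own z axis and vertical above 0.3 rad).
It fails at once if the white bottle is pushed more than 15 mm or tipped (distance of etchant_center from where it was at the start of the episode above 0.015 m or angle between etchant_center's own z axis and vertical above 0.3 rad).
It fails at once if the swab jar is pushed more than 15 mm or tipped (distance of swab_jar_center from where it was at the start of the episode above 0.015 m or angle between swab_jar_center's own z axis and vertical above 0.3 rad).
It also fails if it takes over 134 s, if anything falls off the work surface, if the arm or the gripper's body presses on something with over 40 N, if the wrist force passes 120 N, or if a joint passes its speed limit or range.

## Working session

There is one attempt and no reset: what is moved stays moved. The work goes in short steps, Python scripts to look and compute and a tool call to move; the robot and the scene stay as the last step left them, time stands still between calls to the robot, and variables do not carry over. Pictures are saved under pics/ and viewed, at most 14 in all, crops included, and the job is handed in when it is done.

Besides the shell and the picture viewer there is one more tool, called by a JSON object that holds its "method" and its "body". carry_out: Moves the arm, as the interface text tells. Its arguments: {"type":"object","properties":{"rows":{"type":"array"},"newtons":{"type":"number"}},"required":["rows"]}

```bash
mkdir -p pics; ls
cat > h.py <<'E'
import numpy as np, cv2
from plant import r
from scipy.spatial.transform import Rotation as R
def snap(n,f):
    s=r.snapshot(n); cv2.imwrite('pics/'+f+'.png',s['image'][:,:,::-1])
    np.savez('pics/'+f+'.npz',**{k:np.array(v) for k,v in s.items()}); return s
def world(f,u,v,z):
    s=np.load('pics/'+f+'.npz'); P=s['pose']
    d=P[:3,:3]@np.array([(u-s['cx'])/s['fx'],-(v-s['cy'])/s['fy'],-1.]); o=P[:3,3]
    return o+d*(z-o[2])/d[2]
def crop(f,g,u0,v0,u1,v1,k):
    i=cv2.imread('pics/'+f+'.png')[v0:v1,u0:u1]; cv2.imwrite('pics/'+g+'.png',cv2.resize(i,None,fx=k,fy=k,interpolation=cv2.INTER_CUBIC))
E
python3 - <<'E'
from h import *
for n in ('scene','side','wrist'):
    s=snap(n,n+'0'); print(n,s['fx'],s['fy'],s['cx'],s['cy'],s['pose'].round(3).tolist(),[k for k in s])
print(r.get_state())
E
```

```text
pics
scene 437.71299306530005 437.71299306530005 317.2671764897987 197.44818802134816 [[-0.831, 0.419, -0.366, -0.014], [-0.556, -0.624, 0.549, 0.78], [0.001, 0.66, 0.752, 1.292], [0.0, 0.0, 0.0, 1.0]] ['image', 'fx', 'fy', 'cx', 'cy', 'pose']
side 368.0762435751973 368.0762435751973 314.2010084297867 197.31998052427383 [[0.943, 0.18, -0.278, 0.245], [-0.331, 0.493, -0.804, -1.119], [-0.007, 0.851, 0.525, 0.693], [0.0, 0.0, 0.0, 1.0]] ['image', 'fx', 'fy', 'cx', 'cy', 'pose']
wrist 318.50160220846936 318.50160220846936 324.6413403223459 201.6313283360602 [[1.0, -0.001, 0.002, 0.625], [0.001, 0.961, 0.277, 0.071], [-0.002, -0.277, 0.961, 0.384], [0.0, 0.0, 0.0, 1.0]] ['image', 'fx', 'fy', 'cx', 'cy', 'pose']
{'clock': 0.15, 'q': array([ 0.03379447,  0.68978495, -0.19454402,  1.56606192,  0.15727847,
        0.90247397, -0.21508333]), 'qd': array([ 0.00019547, -0.00286892,  0.00011643, -0.0027723 , -0.00171771,
        0.00067606, -0.00062864]), 'joint_torque': array([-1.46674727e-03, -5.27863634e+01, -1.26819178e+00, -1.53587687e+01,
       -5.24473807e-02,  3.92338901e-03,  1.12435155e-04]), 'tool_pos': array([ 6.24545511e-01, -1.51195686e-05,  2.38110167e-01]), 'eef_rot': array([ 7.07077730e-01,  7.07135513e-01, -4.97225087e-04, -4.49774942e-04]), 'contact_force': array([-0.24372264, -0.19007274,  0.05651943]), 'moment': array([0.03665576, 0.0490929 , 0.02632103]), 'finger_force': 0.0, 'opening': 1.0011647451373287}
```

View pics/scene0.png

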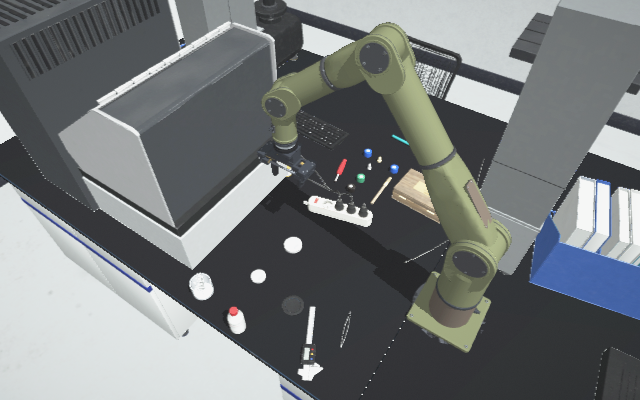

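View pics/side0.png

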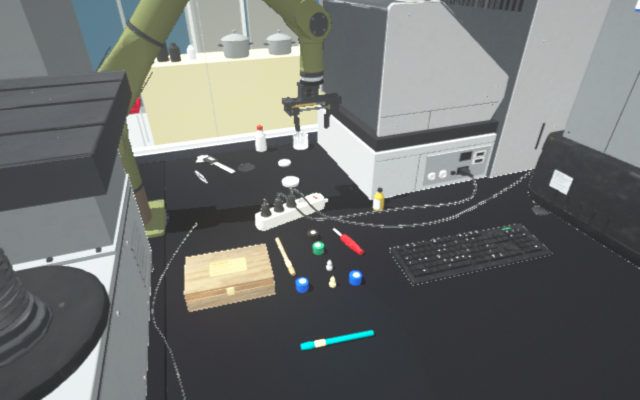

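Scene: blocks at (293,244) and (258,276), bottle (236,320), jar (201,286), green (361,178), red screwdriver (341,168). Side: green (318,247), black (313,235), indenters (329,266) and (333,282), brush (285,256), screwdriver (349,242). Look-alikes: blue (302,285) and (355,277), turquoise brush (338,340). I'll check these in close crops.

Run:
```python
from h import *
crop('side0','c1',265,220,375,300,7)
crop('scene0','c2',180,220,320,340,5)
```

```text
(no output)
```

View pics/c1.png

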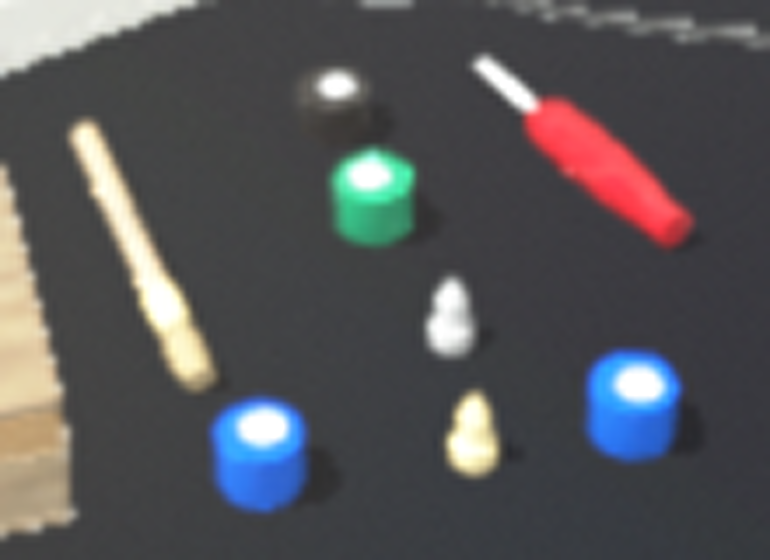

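View pics/c2.png

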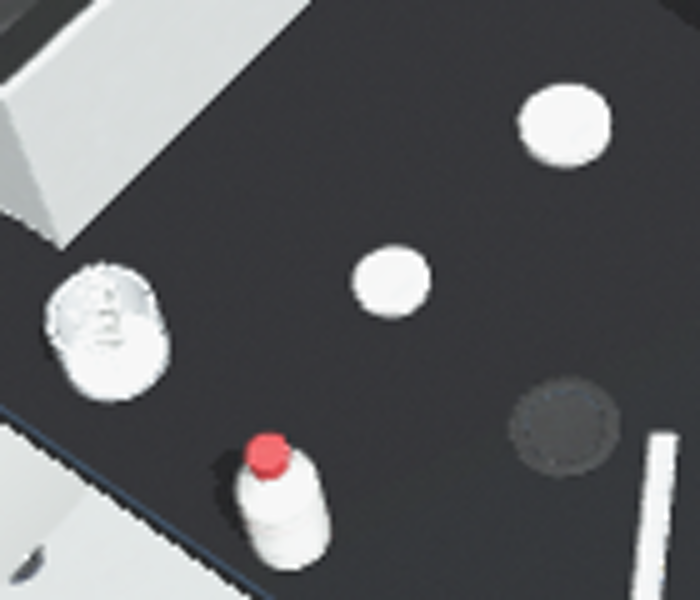

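Run:
```python
from h import *
def S(x,y,z): return world('side0',265+(x+.5)/7-.5,220+(y+.5)/7-.5,z)
def C(x,y,z): return world('scene0',180+(x+.5)/5-.5,220+(y+.5)/5-.5,z)
o=dict(green=S(373,173,.024),black=S(337,86,.021),silv_tip=S(452,280,.031),silv=S(450,333,.006),brass_tip=S(474,392,.031),brass=S(472,452,.006),blue1=S(262,425,.024),blue2=S(637,384,.024),sd_tip=S(482,62,.011),sd_butt=S(680,225,.0105),br1=S(84,128,.0075),br2=S(193,378,.0075),big=C(565,125,.0065),small=C(392,281,.005),bottlecap=C(269,450,.115),jarbase=C(115,355,.0),
boxN=S(0,160,.05))
for k,v in o.items(): print(k,v.round(4))
print(np.linalg.norm(o['big']-o['small']))
b,s=o['big'],o['small'];print('mid',(b+s)/2,'ang',np.degrees(np.arctan2(-(s-b)[0],(s-b)[1])))
for a,c in(('sd_tip','sd_butt'),('br1','br2')):
  d=o[a]-o[c];print(a,np.linalg.norm(d),(o[a]+o[c])/2,np.degrees(np.arctan2(-d[0],d[1])))
```

```text
green [ 0.5248 -0.3393  0.024 ]
black [ 0.5316 -0.2748  0.021 ]
silv_tip [ 0.5284 -0.4188  0.031 ]
silv [ 0.5272 -0.4208  0.006 ]
brass_tip [ 0.5138 -0.4783  0.031 ]
brass [ 0.5116 -0.4829  0.006 ]
blue1 [ 0.438  -0.4613  0.024 ]
blue2 [ 0.5747 -0.488   0.024 ]
sd_tip [ 0.602  -0.2675  0.011 ]
sd_butt [ 0.6365 -0.3974  0.0105]
br1 [ 0.425  -0.249   0.0075]
br2 [ 0.4257 -0.4125  0.0075]
big [0.5609 0.0764 0.0065]
small [0.5835 0.2446 0.005 ]
bottlecap [0.5205 0.4191 0.115 ]
jarbase [0.7025 0.3886 0.    ]
boxN [ 0.3773 -0.3116  0.05  ]
0.16971800335773574
mid [0.57221052 0.16054507 0.00575   ] ang -7.628306019053732
sd_tip 0.13439109481871392 [ 0.61928559 -0.33248164  0.01075   ] 14.867798507295596
br1 0.16345380142384877 [ 0.42535845 -0.33075955  0.0075    ] 0.24492438960059032
```

{"method": "carry_out", "body": {"rows": [[[-34,-10,0],[0,0,0],0.2],[[-34,-10,0],[0,0,0],0.2],[[-34,-10,0],[0,0,0],0.2],[[-34,-10,0],[0,0,0],0.2],[[-34,-10,0],[0,0,0],0.2],[[-34,-10,0],[0,0,0],0.2],[[-34,-10,0],[0,0,0],0.2],[[-34,-10,0],[0,0,0],0.2],[[-34,-10,0],[0,0,0],0.2],[[-34,-10,0],[0,0,0],0.2],[[-34,-10,0],[0,0,0],0.2]], "newtons": 15}}

```text
clock: 1.25
tool_pos: [0.5262, -0.3374, 0.2387]
eef_rot: [0.706, 0.708, 0.001, -0.0]
contact_force: [0.1, 0.1, -0.4]
opening: 0.796
finger_force: 0.0
```

Run:
```python
from h import *
def S(x,y,z): return world('side0',265+(x+.5)/7-.5,220+(y+.5)/7-.5,z)
def C(x,y,z): return world('scene0',180+(x+.5)/5-.5,220+(y+.5)/5-.5,z)
print(C(62,247,0),C(310,0,0))
print('boxbottom',S(72,512,0)); 
for z in(.03,.04,.05,.06,.07): print(z,S(66,430,z),S(0,160,z))
snap('wrist','w1')
print(r.get_state()['tool_pos'],r.get_state()['eef_rot'])
i=cv2.imread('pics/w1.png'); cv2.imwrite('pics/w1b.png',cv2.resize(i,(800,500)))
# predicted pixels
s=np.load('pics/w1.npz');P=np.linalg.inv(s['pose'])
for n,p in dict(green=[.5248,-.3393,.024],black=[.5316,-.2748,.021],brass=[.514,-.479,.031],sdtip=[.602,-.2675,.011],butt=[.6365,-.3974,.0105],br1=[.425,-.249,.0075],br2=[.4257,-.4125,.0075],silv=[.5284,-.4188,.031]).items():
  q=P[:3,:3]@p+P[:3,3]; print(n,1.25*(s['cx']+s['fx']*q[0]/-q[2]),1.25*(s['cy']-s['fy']*q[1]/-q[2]))
```

```text
[0.79088802 0.34774413 0.        ] [0.79015426 0.0870708  0.        ]
boxbottom [ 0.36696125 -0.45628034  0.        ]
0.03 [ 0.36934739 -0.44579074  0.03      ] [ 0.38140845 -0.28648366  0.03      ]
0.04 [ 0.36747267 -0.45594148  0.04      ] [ 0.37935188 -0.2990364   0.04      ]
0.05 [ 0.36559796 -0.46609221  0.05      ] [ 0.37729531 -0.31158915  0.05      ]
0.06 [ 0.36372324 -0.47624295  0.06      ] [ 0.37523874 -0.32414189  0.06      ]
0.07 [ 0.36184853 -0.48639369  0.07      ] [ 0.37318217 -0.33669463  0.07      ]
[ 0.52609644 -0.33761599  0.23876271] [ 7.05826414e-01  7.08384545e-01  5.77598059e-04 -2.75291721e-04]
green 403.81812869107364 219.88363204798412
black 411.7431234434645 147.45982333371052
brass 392.58440835884363 358.5068763630133
sdtip 489.60131062992195 139.19701823515157
butt 516.0441339443713 275.1370150876586
br1 293.07065355052293 116.88938704446005
br2 305.6788108146225 287.4392925358238
silv 407.29408282246595 302.8576640589567
```

View pics/w1b.png

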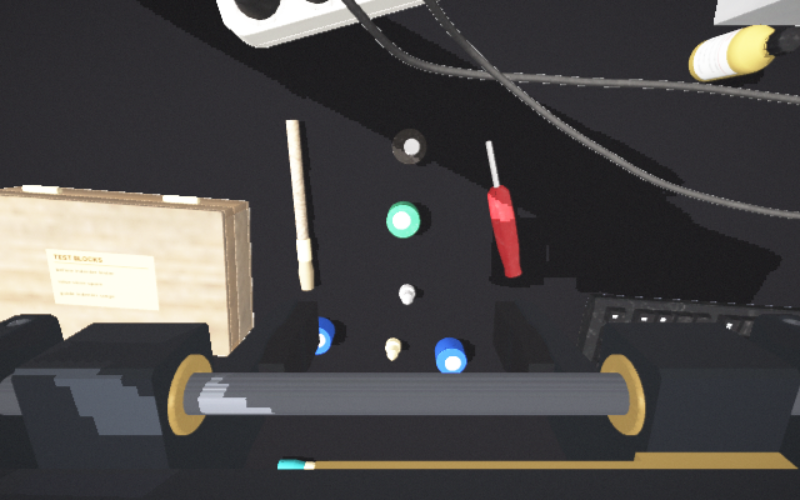

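Wrist view confirms my positions: green (403,220), black (409,147), silver (407,295), brass (393,349), screwdriver (505,210) and brush (300,205) lie where predicted, with the blue ones at (322,336) and (451,356). Now I'll grasp the green specimen.

{"method": "carry_out", "body": {"rows": [[[0,0,5],[0,0,0],0.3],[[0,0,10],[0,0,0],0.3],[[0,0,15],[0,0,0],0.3],[[0,0,19],[0,0,0],0.3],[[0,0,22],[0,0,0],0.3],[[0,0,23.3],[0,0,0],0.3],[[0,0,23.3],[0,0,0],0.3],[[0,0,23.3],[0,0,0],1],[[0,0,23.3],[0,0,0],1],[[0,0,23.3],[0,0,0],1],[[0,0,23.3],[0,0,0],1],[[0,0,23.3],[0,0,0],1]], "newtons": 15}}

```text
clock: 2.5
tool_pos: [0.5255, -0.3404, 0.0068]
eef_rot: [0.707, 0.707, 0.0, 0.001]
contact_force: [-0.6, 0.0, 6.2]
opening: 0.346
finger_force: 15.0
```

{"method": "carry_out", "body": {"rows": [[[0,0,-5],[0,0,0],1],[[0,0,-10],[0,0,0],1],[[0,0,-15],[0,0,0],1],[[3,0.3,-18],[0,0,0],1],[[7,0.6,-18],[0,0,0],1],[[12,1,-18],[0,0,0],1],[[17,1.4,-18],[0,0,0],1],[[22,1.8,-18],[0,0,0],1],[[27,2.2,-18],[0,0,0],1],[[32,2.7,-18],[0,0,0],1],[[37,3.1,-18],[0,0,0],1],[[41.6,3.6,-18],[0,0,0],1]]}}

```text
clock: 3.7
tool_pos: [0.5607, 0.0785, 0.1859]
eef_rot: [0.707, 0.707, 0.0, -0.0]
contact_force: [0.8, 0.4, 0.2]
opening: 0.349
finger_force: 15.1
```

{"method": "carry_out", "body": {"rows": [[[0,0,5],[0,0,0],1],[[0,0,10],[0,0,0],1],[[0,0,13.5],[0,0,0],1],[[0,0,15.5],[0,0,0],1],[[0,0,16],[0,0,0],1],[[0,0,16],[0,0,0],1],[[0,0,16],[0,0,0],1],[[0,0,16],[0,0,0],1]]}}

```text
clock: 4.5
tool_pos: [0.5621, 0.0761, 0.0272]
eef_rot: [0.707, 0.707, 0.001, 0.001]
contact_force: [-0.2, 0.1, -0.5]
opening: 0.349
finger_force: 15.1
```

{"method": "carry_out", "body": {"rows": [[[0,0,0.3],[0,0,0],1],[[0,0,0.6],[0,0,0],1],[[0,0,0.65],[0,0,0],1],[[0,0,0.65],[0,0,0],1],[[0,0,0.65],[0,0,0],1]]}}

```text
clock: 5.0
tool_pos: [0.5614, 0.0761, 0.0198]
eef_rot: [0.707, 0.707, 0.0, 0.0]
contact_force: [0.1, 1.2, 5.2]
opening: 0.346
finger_force: 15.0
```

{"method": "carry_out", "body": {"rows": [[[0,0,0],[0,0,0],0.4],[[0,0,0],[0,0,0],0.4],[[0,0,0],[0,0,0],0.3],[[0,0,-2],[0,0,0],0.3],[[0,0,-6],[0,0,0],0.3],[[0,0,-11],[0,0,0],0.3],[[0,0,-16],[0,0,0],0.3],[[0,0,-19],[0,0,0],0.3],[[0,0,-19],[0,0,0],0.3]]}}

```text
clock: 5.9
tool_pos: [0.5638, 0.0765, 0.2136]
eef_rot: [0.707, 0.707, 0.004, 0.003]
contact_force: [0.3, 0.1, -0.1]
opening: 0.701
finger_force: 0.0
```

{"method": "carry_out", "body": {"rows": [[[-5,-0.4,0],[0,0,0],0.3],[[-10,-0.8,0],[0,0,0],0.3],[[-15,-1.2,0],[0,0,0],0.3],[[-20,-1.6,0],[0,0,0],0.3],[[-25,-2,0],[0,0,0],0.3],[[-30,-2.5,0],[0,0,0],0.3],[[-34,-2.9,0],[0,0,0],0.3],[[-35.1,-2.9,0],[0,0,0],0.3],[[-35.1,-2.9,0],[0,0,0],0.3],[[-35.1,-2.9,4],[0,0,0],0.3],[[-35.1,-2.9,4],[0,0,0],0.3]]}}

```text
clock: 7.0
tool_pos: [0.5294, -0.2708, 0.165]
eef_rot: [0.706, 0.708, -0.001, -0.005]
contact_force: [-1.7, 1.0, -0.1]
opening: 0.701
finger_force: 0.0
```

Run:
```python
from h import *
snap('scene','s2'); crop('s2','c3',180,220,320,340,5)
print(r.get_state()['tool_pos'],r.get_state()['contact_force'])
```

```text
[ 0.53063331 -0.27153486  0.16711473] [ 0.09920517  1.10535351 -0.21713155]
```

View pics/c3.png

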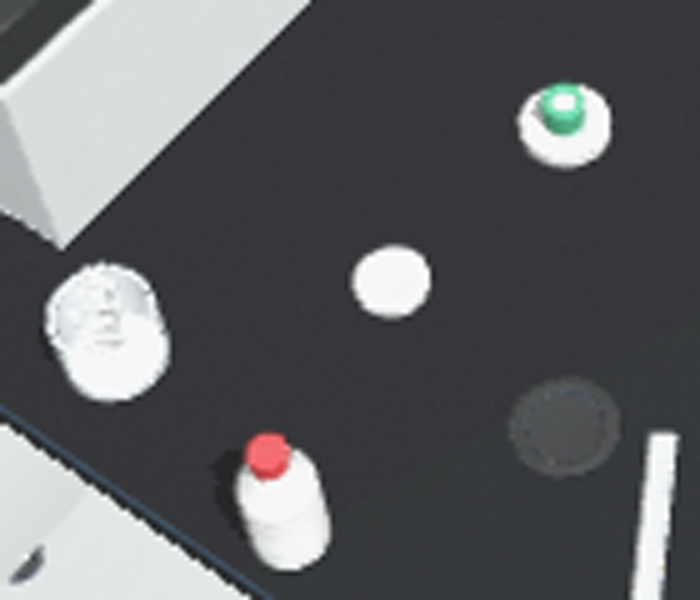

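{"method": "carry_out", "body": {"rows": [[[0,0,0],[0,0,0],0.3],[[0,0,0],[0,0,0],0.3],[[0,0,0],[0,0,0],0.3]]}}

```text
clock: 7.35
tool_pos: [0.5329, -0.2748, 0.1705]
eef_rot: [0.707, 0.707, 0.0, 0.001]
contact_force: [-0.0, 0.1, -0.3]
opening: 0.703
finger_force: 0.0
```

Run:
```python
from h import *
def C(x,y,z): return world('s2',180+(x+.5)/5-.5,220+(y+.5)/5-.5,z)
print(C(563,102,.037))
```

```text
[0.56001318 0.07798846 0.037     ]
```

{"method": "carry_out", "body": {"rows": [[[0,0,5],[0,0,0],0.3],[[0,0,10],[0,0,0],0.3],[[0,0,14],[0,0,0],0.3],[[0,0,16],[0,0,0],0.3],[[0,0,16.4],[0,0,0],0.3],[[0,0,16.4],[0,0,0],0.3],[[0,0,16.4],[0,0,0],1],[[0,0,16.4],[0,0,0],1],[[0,0,16.4],[0,0,0],1],[[0,0,16.4],[0,0,0],1],[[0,0,16.4],[0,0,0],1]]}}

```text
clock: 8.45
tool_pos: [0.5323, -0.2752, 0.006]
eef_rot: [0.707, 0.707, 0.0, 0.0]
contact_force: [-1.0, -0.2, 4.4]
opening: 0.343
finger_force: 15.0
```

{"method": "carry_out", "body": {"rows": [[[0,0,-4],[0,0,0],1],[[0,0,-9],[0,0,0],1],[[0,0,-14],[0,0,0],1],[[0,0,-18],[0,0,0],1],[[4,0.4,-19],[0,0,0],1],[[8.5,0.9,-19],[0,0,0],1],[[13,1.4,-19],[0,0,0],1],[[18,1.9,-19],[0,0,0],1],[[23,2.4,-19],[0,0,0],1],[[28,2.9,-19],[0,0,0],1],[[33,3.4,-19],[0,0,0],1],[[38,3.9,-19],[0,0,0],1]]}}

```text
clock: 9.65
tool_pos: [0.5707, 0.1058, 0.1953]
eef_rot: [0.707, 0.707, -0.0, 0.0]
contact_force: [1.5, -0.6, -0.9]
opening: 0.346
finger_force: 15.0
```

{"method": "carry_out", "body": {"rows": [[[5,0.4,0],[0,0,0],1],[[10,0.9,0],[0,0,0],1],[[14,1.25,0],[0,0,0],1],[[14,1.25,5],[0,0,0],1],[[14,1.25,10],[0,0,0],1],[[14,1.25,14],[0,0,0],1],[[14,1.25,16.5],[0,0,0],1],[[14,1.25,17],[0,0,0],1],[[14,1.25,17],[0,0,0],1],[[14,1.25,17],[0,0,0],1],[[14,1.25,17.6],[0,0,0],1],[[14,1.25,17.6],[0,0,0],1]]}}

```text
clock: 10.85
tool_pos: [0.5838, 0.2439, 0.0199]
eef_rot: [0.707, 0.707, 0.001, 0.0]
contact_force: [-1.0, -0.9, 0.5]
opening: 0.348
finger_force: 15.0
```

{"method": "carry_out", "body": {"rows": [[[0,0,0.2],[0,0,0],1],[[0,0,0.4],[0,0,0],1],[[0,0,0.4],[0,0,0],1],[[0,0,0.4],[0,0,0],1]]}}

```text
clock: 11.25
tool_pos: [0.5837, 0.2439, 0.016]
eef_rot: [0.707, 0.707, 0.0, 0.0]
contact_force: [-1.1, -0.5, 5.0]
opening: 0.347
finger_force: 15.0
```

{"method": "carry_out", "body": {"rows": [[[0,0,0],[0,0,0],0.4],[[0,0,0],[0,0,0],0.4],[[0,0,0],[0,0,0],0.3],[[0,0,-2],[0,0,0],0.3],[[0,0,-6],[0,0,0],0.3],[[0,0,-11],[0,0,0],0.3],[[0,0,-16],[0,0,0],0.4],[[0,0,-19],[0,0,0],0.65],[[-5,-0.5,-19],[0,0,0],0.65],[[-10,-1,-19],[0,0,0],0.65],[[-15,-1.5,-19],[0,0,0],0.65],[[-20,-2,-19],[0,0,0],0.65]]}}

```text
clock: 12.45
tool_pos: [0.563, 0.0429, 0.2053]
eef_rot: [0.707, 0.707, -0.0, 0.0]
contact_force: [0.8, 0.2, 0.6]
opening: 0.348
finger_force: 0.0
```

{"method": "carry_out", "body": {"rows": [[[-5,-0.5,0],[0,0,0],0.65],[[-10,-1,0],[0,0,0],0.65],[[-15,-1.5,0],[0,0,0],0.65],[[-20,-2,0],[0,0,0],0.65],[[-25,-2.5,0],[0,0,0],0.65],[[-30,-3,0],[0,0,0],0.65],[[-35,-3.5,0],[0,0,0],0.65],[[-40,-4,0],[0,0,0],0.65],[[-45,-4.5,0],[0,0,0],0.65],[[-50,-5,0],[0,0,0],0.65],[[-52.4,-5.1,0],[0,0,0],0.65],[[-52.4,-5.1,0],[0,0,0],0.65]]}}

```text
clock: 13.65
tool_pos: [0.5093, -0.4853, 0.2043]
eef_rot: [0.71, 0.704, -0.002, 0.001]
contact_force: [-0.3, 0.1, 0.2]
opening: 0.348
finger_force: 0.0
```

{"method": "carry_out", "body": {"rows": [[[0,0,5],[0,0,0],0.65],[[0,0,10],[0,0,0],0.65],[[0,0,12],[0,0,0],0.65],[[0,0,12],[0,0,0],0.65],[[0,0,12],[0,0,0],0.65],[[0,0,12],[0,0,0],0.65]]}}

```text
clock: 14.25
tool_pos: [0.5141, -0.4796, 0.0875]
eef_rot: [0.707, 0.707, 0.0, 0.002]
contact_force: [0.3, -0.1, 0.2]
opening: 0.351
finger_force: 0.0
```

Run:
```python
from h import *
snap('side','d3'); crop('d3','c4',265,180,375,300,5)
```

```text
(no output)
```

View pics/c4.png

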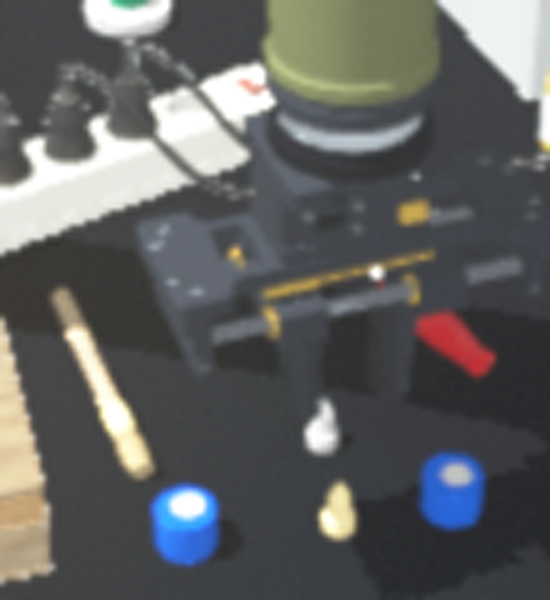

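View shows the gripper over the brass indenter at (338,515), with silver at (322,430) clear behind. Down and grasp.

{"method": "carry_out", "body": {"rows": [[[-0.1,-0.1,3],[0,0,0],0.65],[[-0.1,-0.1,6],[0,0,0],0.65],[[-0.1,-0.1,8],[0,0,0],0.65],[[-0.1,-0.1,8.4],[0,0,0],0.65],[[-0.1,-0.1,8.4],[0,0,0],0.65],[[-0.1,-0.1,8.4],[0,0,0],1],[[-0.1,-0.1,8.4],[0,0,0],1],[[-0.1,-0.1,8.4],[0,0,0],1],[[-0.1,-0.1,8.4],[0,0,0],1],[[-0.1,-0.1,8.4],[0,0,0],1]]}}

```text
clock: 15.3
tool_pos: [0.5122, -0.4807, 0.0022]
eef_rot: [0.707, 0.707, 0.0, 0.001]
contact_force: [-0.5, 0.4, 6.1]
opening: 0.164
finger_force: 15.0
```

{"method": "carry_out", "body": {"rows": [[[0,0,-4],[0,0,0],1],[[0,0,-9],[0,0,0],1],[[0,0,-14],[0,0,0],1],[[3,0.2,-18],[0,0,0],1],[[7,0.6,-19],[0,0,0],1],[[12,1.1,-19],[0,0,0],1],[[17,1.6,-19],[0,0,0],1],[[22,2.1,-19],[0,0,0],1],[[27,2.5,-19],[0,0,0],1],[[32,3,-19],[0,0,0],1],[[37,3.4,-19],[0,0,0],1],[[42,3.9,-19],[0,0,0],1]]}}

```text
clock: 16.5
tool_pos: [0.5498, -0.0599, 0.1911]
eef_rot: [0.707, 0.707, -0.0, -0.0]
contact_force: [1.7, 0.9, 0.0]
opening: 0.16
finger_force: 15.0
```

{"method": "carry_out", "body": {"rows": [[[5,0.5,0],[0,0,0],1],[[10,1,0],[0,0,0],1],[[15,1.4,0],[0,0,0],1],[[20,1.9,0],[0,0,0],1],[[22.1,2.1,4],[0,0,0],1],[[22.1,2.1,8],[0,0,0],1],[[22.1,2.1,12],[0,0,0],1],[[22.1,2.1,16],[0,0,0],1],[[22.1,2.1,18],[0,0,0],1],[[22.1,2.1,18.5],[0,0,0],1],[[22.1,2.1,18.5],[0,0,0],1],[[22.1,2.1,18.5],[0,0,0],1]]}}

```text
clock: 17.7
tool_pos: [0.5722, 0.1594, 0.0074]
eef_rot: [0.707, 0.707, 0.001, 0.0]
contact_force: [0.3, -0.2, -0.4]
opening: 0.166
finger_force: 15.0
```

{"method": "carry_out", "body": {"rows": [[[0,0,0.2],[0,0,0],1],[[0,0,0.4],[0,0,0],1],[[0,0,0.45],[0,0,0],1],[[0,0,0.45],[0,0,0],1],[[0,0,0.45],[0,0,0],1]]}}

```text
clock: 18.2
tool_pos: [0.5717, 0.1593, 0.0022]
eef_rot: [0.707, 0.707, 0.0, 0.0]
contact_force: [-0.1, -0.1, 2.2]
opening: 0.164
finger_force: 15.0
```

{"method": "carry_out", "body": {"rows": [[[0,0,0],[0,0,0],0.75],[[0,0,0],[0,0,0],0.7],[[0,0,0],[0,0,0],0.65],[[0,0,-2],[0,0,0],0.65],[[0,0,-6],[0,0,0],0.65],[[0,0,-11],[0,0,0],0.5],[[0,0,-16],[0,0,0],0.5],[[0,0,-19],[0,0,0],0.5],[[-5,0.5,-19],[0,0,0],0.5],[[-10,1,-19],[0,0,0],0.5],[[-15,1.5,-19],[0,0,0],0.5],[[-20,2,-19],[0,0,0],0.5]]}}

```text
clock: 19.4
tool_pos: [0.591, -0.0417, 0.1918]
eef_rot: [0.707, 0.707, -0.0, 0.0]
contact_force: [0.9, -0.0, -0.2]
opening: 0.503
finger_force: 0.0
```

{"method": "carry_out", "body": {"rows": [[[-5,0.5,0],[0,0,0],0.5],[[-10,1,0],[0,0,0],0.5],[[-15,1.5,0],[0,0,-5],0.5],[[-20,2,0],[0,0,-10],0.5],[[-25,2.5,0],[0,0,-14.9],0.5],[[-30,3,0],[0,0,-14.9],0.5],[[-31.1,3.3,0],[0,0,-14.9],0.5],[[-31.1,3.3,0],[0,0,-14.9],0.5],[[-31.1,3.3,5],[0,0,-14.9],0.5],[[-31.1,3.3,10],[0,0,-14.9],0.5],[[-31.1,3.3,10],[0,0,-14.9],0.5],[[-31.1,3.3,10],[0,0,-14.9],0.5]]}}

```text
clock: 20.6
tool_pos: [0.6245, -0.3486, 0.0919]
eef_rot: [0.609, 0.793, 0.0, -0.001]
contact_force: [0.7, -0.1, 1.0]
opening: 0.498
finger_force: 0.0
```

{"method": "carry_out", "body": {"rows": [[[0,0,0],[0,0,0],0.5],[[0,0,0],[0,0,0],0.5],[[0,0,0],[0,0,0],0.5]]}}

```text
clock: 20.9
tool_pos: [0.6256, -0.3513, 0.0943]
eef_rot: [0.609, 0.793, 0.0, 0.002]
contact_force: [-0.5, -0.3, -0.2]
opening: 0.498
finger_force: 0.0
```

Run:
```python
from h import *
snap('wrist','w4'); snap('scene','s4'); crop('s4','c5',220,220,320,295,8)
i=cv2.imread('pics/w4.png'); cv2.imwrite('pics/w4b.png',cv2.resize(i,(800,500)))
s=r.get_state();print(s['tool_pos'],R.from_quat(s['eef_rot']).as_matrix().round(3).tolist())
```

```text
[ 0.62487058 -0.35116034  0.09320938] [[-0.257, 0.966, 0.002], [0.966, 0.257, -0.001], [-0.001, 0.002, -1.0]]
```

View pics/w4b.png

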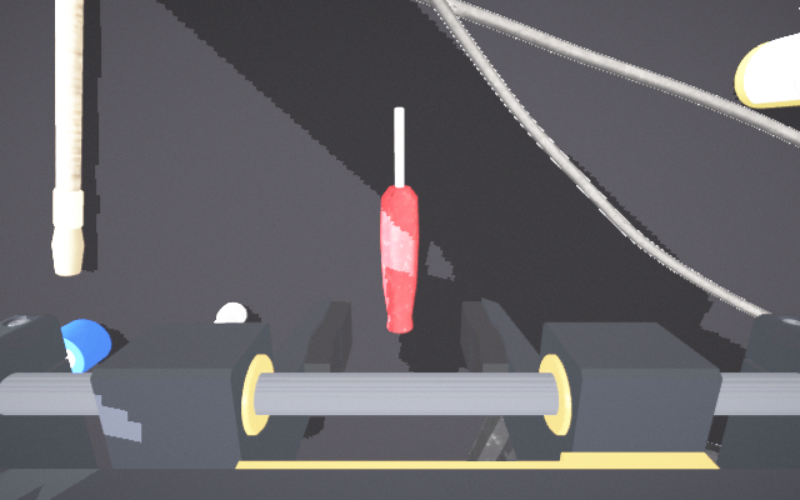

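View pics/c5.png

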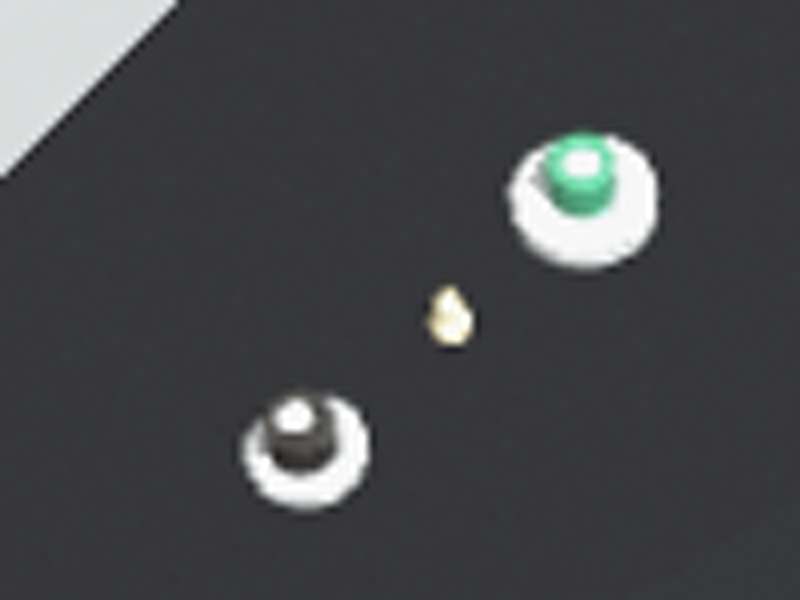

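The wrist view shows the screwdriver upright in the image (400,108–330), aligned and centred between the fingers. The scene crop shows green (582,165), black (295,415) and brass (450,318) well placed. I'll grasp the screwdriver.

{"method": "carry_out", "body": {"rows": [[[0,0,4],[0,0,0],0.5],[[0,0,7],[0,0,0],0.5],[[0,0,8.5],[0,0,0],0.5],[[0,0,8.9],[0,0,0],0.5],[[0,0,8.9],[0,0,0],0.5],[[0,0,8.9],[0,0,0],1],[[0,0,8.9],[0,0,0],1],[[0,0,8.9],[0,0,0],1],[[0,0,8.9],[0,0,0],1],[[0,0,8.9],[0,0,0],1]], "newtons": 25}}

```text
clock: 22.0
tool_pos: [0.6245, -0.3513, 0.0039]
eef_rot: [0.61, 0.793, -0.0, 0.001]
contact_force: [-1.4, -0.8, 6.9]
opening: 0.229
finger_force: 24.7
```

{"method": "carry_out", "body": {"rows": [[[0,0,-4],[0,0,0],1],[[0,0,-9],[0,0,0],1],[[0,0,-14],[0,0,0],1],[[0,0,-18],[0,0,0],1],[[0,0,-20],[0,0,7.5],1],[[0,0,-20],[0,0,15],1],[[0,0,-20],[0,0,22.5],1],[[0,0,-20],[0,0,22.5],1],[[0,0,-20],[0,0,22.5],1],[[0,0,-20],[0,0,22.5],1]]}}

```text
clock: 23.0
tool_pos: [0.6241, -0.3507, 0.2024]
eef_rot: [0.752, 0.66, 0.0, -0.0]
contact_force: [-0.2, -0.3, -1.3]
opening: 0.231
finger_force: 24.7
```

Run:
```python
from h import *
s=r.get_state();M=R.from_quat(s['eef_rot']).as_matrix()
print(s['tool_pos'],M.round(3).tolist())
print('shift cm',100*M.T@(np.array([.6488,.1301,.2])-s['tool_pos']))
```

```text
[ 0.6241379  -0.35066483  0.20236601] [[0.13, 0.992, -0.0], [0.992, -0.13, 0.0], [0.0, -0.0, -1.0]]
shift cm [47.9888702  -3.80632453  0.25806007]
```

{"method": "carry_out", "body": {"rows": [[[4,-0.3,0],[0,0,0],1],[[9,-0.7,0],[0,0,0],1],[[14,-1.1,0],[0,0,0],1],[[19,-1.5,0],[0,0,0],1],[[24,-1.9,0],[0,0,0],1],[[29,-2.3,0],[0,0,0],1],[[34,-2.7,0],[0,0,0],1],[[39,-3.1,0],[0,0,0],1],[[44,-3.5,0],[0,0,0],1],[[47.5,-3.8,0],[0,0,0],1],[[48,-3.8,0],[0,0,0],1],[[48,-3.8,0],[0,0,0],1]]}}

```text
clock: 24.2
tool_pos: [0.6498, 0.1318, 0.2025]
eef_rot: [0.751, 0.66, 0.0, -0.0]
contact_force: [-0.0, -0.2, -1.2]
opening: 0.229
finger_force: 24.7
```

{"method": "carry_out", "body": {"rows": [[[0,0,4],[0,0,0],1],[[0,0,9],[0,0,0],1],[[0,0,14],[0,0,0],1],[[0,0,17],[0,0,0],1],[[0,0,19],[0,0,0],1],[[0,0,19.3],[0,0,0],1],[[0,0,19.3],[0,0,0],1],[[0,0,19.3],[0,0,0],1],[[0,0,19.3],[0,0,0],1]]}}

```text
clock: 25.1
tool_pos: [0.6514, 0.1298, 0.0115]
eef_rot: [0.753, 0.659, 0.001, 0.001]
contact_force: [-0.4, -0.2, -2.0]
opening: 0.228
finger_force: 24.7
```

{"method": "carry_out", "body": {"rows": [[[0,0,0.3],[0,0,0],1],[[0,0,0.6],[0,0,0],1],[[0,0,0.7],[0,0,0],1],[[0,0,0.7],[0,0,0],1],[[0,0,0.7],[0,0,0],1]]}}

```text
clock: 25.6
tool_pos: [0.6504, 0.1302, 0.0038]
eef_rot: [0.752, 0.659, 0.0, 0.0]
contact_force: [-1.8, -0.3, 6.2]
opening: 0.23
finger_force: 24.7
```

{"method": "carry_out", "body": {"rows": [[[0,0,0],[0,0,0],0.7],[[0,0,0],[0,0,0],0.6],[[0,0,0],[0,0,0],0.5],[[0,0,-2],[0,0,0],0.5],[[0,0,-6],[0,0,0],0.5],[[0,0,-11],[0,0,0],0.5],[[0,0,-16],[0,0,0],0.5],[[0,0,-20],[0,0,-3],0.5],[[0,0,-20],[0,0,-7.7],0.5],[[0,0,-20],[0,0,-7.7],0.5],[[0,0,-20],[0,0,-7.7],0.5]]}}

```text
clock: 26.7
tool_pos: [0.6492, 0.1297, 0.2017]
eef_rot: [0.707, 0.707, -0.001, -0.001]
contact_force: [0.1, 0.4, -1.4]
opening: 0.5
finger_force: 0.0
```

Run:
```python
from h import *
s=r.get_state();M=R.from_quat(s['eef_rot']).as_matrix()
print(s['tool_pos'],M.round(3).tolist())
print('shift cm',100*M.T@(np.array([.4254,-.3308,.2])-s['tool_pos']))
```

```text
[0.64923814 0.12971531 0.20173057] [[0.0, 1.0, -0.002], [1.0, -0.0, -0.0], [-0.0, -0.002, -1.0]]
shift cm [-46.0528764  -22.38040131   0.24241608]
```

{"method": "carry_out", "body": {"rows": [[[-4,-2,0],[0,0,0],0.6],[[-8,-4,0],[0,0,0],0.6],[[-12.5,-6,0],[0,0,0],0.6],[[-17,-8,0],[0,0,0],0.6],[[-21,-10,0],[0,0,0],0.6],[[-25,-12,0],[0,0,0],0.6],[[-29,-14,0],[0,0,0],0.6],[[-33,-16,0],[0,0,0],0.6],[[-37,-18,0],[0,0,0],0.6],[[-41,-20,0],[0,0,0],0.6],[[-45,-22,0],[0,0,0],0.6],[[-46.1,-22.4,0],[0,0,0],0.6]]}}

```text
clock: 27.9
tool_pos: [0.422, -0.3366, 0.2012]
eef_rot: [0.71, 0.704, -0.002, -0.001]
contact_force: [-0.9, -0.8, -0.2]
opening: 0.399
finger_force: 0.0
```

{"method": "carry_out", "body": {"rows": [[[0,0,4],[0,0,0],0.6],[[0,0,9],[0,0,0],0.6],[[0,0,13],[0,0,0],0.6],[[0,0,13],[0,0,0],0.6],[[0,0,13],[0,0,0],0.6],[[0,0,13],[0,0,0],0.6],[[0,0,13],[0,0,0],0.6],[[0,0,13],[0,0,0],0.6]]}}

```text
clock: 28.7
tool_pos: [0.4277, -0.332, 0.0744]
eef_rot: [0.707, 0.708, 0.0, 0.002]
contact_force: [-0.3, -0.7, 0.1]
opening: 0.399
finger_force: 0.0
```

Run:
```python
from h import *
snap('scene','s5'); crop('s5','c6',220,220,320,295,8)
```

```text
(no output)
```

View pics/c6.png

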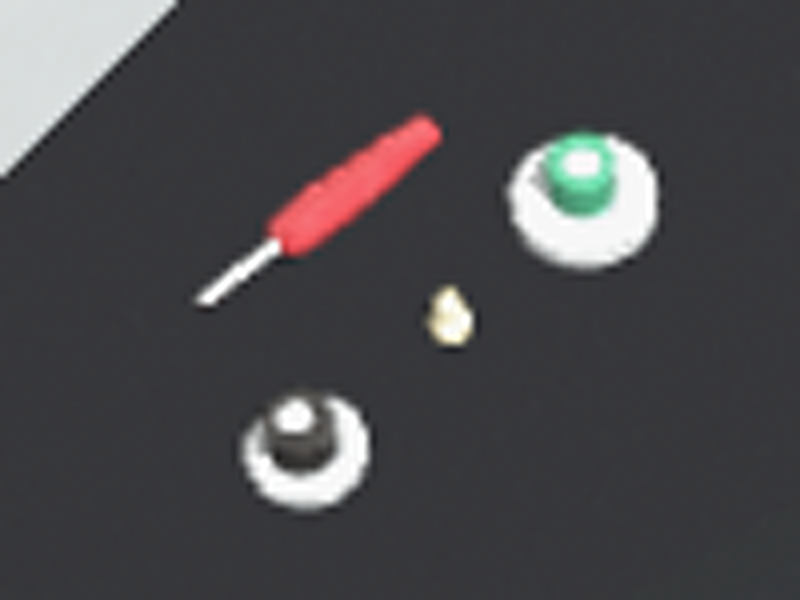

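Screwdriver lies (200,300)–(435,125), parallel to the block line, and the rest is in place. I'll grasp the brush next.

{"method": "carry_out", "body": {"rows": [[[0,-0.1,3],[0,0,0],0.6],[[0,-0.1,5.5],[0,0,0],0.6],[[0,-0.1,6.9],[0,0,0],0.6],[[0,-0.1,7.2],[0,0,0],0.6],[[0,-0.1,7.2],[0,0,0],0.6],[[0,-0.1,7.2],[0,0,0],1],[[0,-0.1,7.2],[0,0,0],1],[[0,-0.1,7.2],[0,0,0],1],[[0,-0.1,7.2],[0,0,0],1],[[0,-0.1,7.2],[0,0,0],1]]}}

```text
clock: 29.75
tool_pos: [0.4261, -0.3316, 0.0011]
eef_rot: [0.707, 0.708, 0.0, 0.0]
contact_force: [0.5, 0.1, 4.4]
opening: 0.134
finger_force: 25.0
```

{"method": "carry_out", "body": {"rows": [[[0,0,-4],[0,0,0],1],[[0,0,-9],[0,0,0],1],[[0,0,-14],[0,0,0],1],[[0,0,-18],[0,0,0],1],[[0,0,-20],[0,0,4],1],[[0,0,-20],[0,0,7.9],1],[[0,0,-20],[0,0,7.9],1],[[0,0,-20],[0,0,7.9],1],[[0,0,-20],[0,0,7.9],1]]}}

```text
clock: 30.65
tool_pos: [0.4254, -0.331, 0.2]
eef_rot: [0.753, 0.658, -0.0, -0.001]
contact_force: [-0.1, -0.3, -0.4]
opening: 0.137
finger_force: 25.0
```

Run:
```python
from h import *
def C(x,y,z): return world('s5',220+(x+.5)/8-.5,220+(y+.5)/8-.5,z)
b=np.array([.5609,.0764]);m=np.array([.5722,.1605]);u=(m-b)/np.linalg.norm(m-b);ex=np.array([u[1],-u[0]])
for n,p in dict(green=C(582,164,.037),black=C(295,415,.031),brasstip=C(450,290,.031),sd=(C(203,301,.011)+C(432,126,.0105))/2).items(): print(n,p.round(4),'x',(p[:2]-m)@ex,'y',(p[:2]-m)@u)
s=r.get_state();M=R.from_quat(s['eef_rot']).as_matrix()
print(s['tool_pos'],M.round(3).tolist())
print('shift cm',100*M.T@(np.array([.4929,.1711,.2])-s['tool_pos']))
```

```text
green [0.5595 0.078  0.037 ] x -0.0015724012328868497 y -0.08346637762419334
black [0.5863 0.2453 0.031 ] x 0.002673750043809712 y 0.08590796530284385
brasstip [0.5704 0.1598 0.031 ] x -0.0017271099531138562 y -0.0009143146824260526
sd [0.6528 0.1491 0.0108] x 0.08144903284027584 y -0.0005690136556056463
[ 0.42539863 -0.33104329  0.19995771] [[0.134, 0.991, -0.001], [0.991, -0.134, 0.001], [0.001, -0.002, -1.0]]
shift cm [ 5.06659427e+01 -6.40074061e-02  3.68556779e-02]
```

{"method": "carry_out", "body": {"rows": [[[4,0,0],[0,0,0],1],[[8.5,0,0],[0,0,0],1],[[13,0,0],[0,0,0],1],[[17.5,0,0],[0,0,0],1],[[22,0,0],[0,0,0],1],[[27,0,0],[0,0,0],1],[[32,0,0],[0,0,0],1],[[37,0,0],[0,0,0],1],[[42,0,0],[0,0,0],1],[[47,0,0],[0,0,0],1],[[50.7,-0.1,0],[0,0,0],1],[[50.7,-0.1,0],[0,0,0],1]]}}

```text
clock: 31.85
tool_pos: [0.4934, 0.1788, 0.2002]
eef_rot: [0.75, 0.661, 0.002, -0.002]
contact_force: [-0.4, 0.1, -0.2]
opening: 0.138
finger_force: 25.0
```

{"method": "carry_out", "body": {"rows": [[[0,0,4],[0,0,0],1],[[0,0,9],[0,0,0],1],[[0,0,14],[0,0,0],1],[[0,0,17],[0,0,0],1],[[0,0,19],[0,0,0],1],[[0,0,19.4],[0,0,0],1],[[0,0,19.4],[0,0,0],1],[[0,0,19.4],[0,0,0],1],[[0,0,19.7],[0,0,0],1],[[0,0,20],[0,0,0],1],[[0,0,20],[0,0,0],1]]}}

```text
clock: 32.95
tool_pos: [0.4941, 0.1712, 0.0011]
eef_rot: [0.754, 0.657, 0.001, 0.0]
contact_force: [0.4, 0.8, 0.6]
opening: 0.133
finger_force: 25.0
```

{"method": "carry_out", "body": {"rows": [[[0,0,0],[0,0,0],0.8],[[0,0,0],[0,0,0],0.7],[[0,0,0],[0,0,0],0.6],[[0,0,-2],[0,0,0],0.6],[[0,0,-6],[0,0,0],0.6],[[0,0,-11],[0,0,0],0.6],[[0,0,-16],[0,0,0],0.6],[[-4,0,-20],[0,0,0],0.6],[[-9,0,-20],[0,0,0],0.6],[[-14,0,-20],[0,0,0],0.6],[[-18,0,-20],[0,0,0],0.6],[[-22,0,-20],[0,0,0],0.6]]}}

```text
clock: 34.15
tool_pos: [0.4629, -0.0493, 0.201]
eef_rot: [0.754, 0.657, -0.0, 0.0]
contact_force: [0.4, -0.2, 0.4]
opening: 0.398
finger_force: 0.0
```

{"method": "carry_out", "body": {"rows": [[[0,0,0],[0,0,0],0.6],[[0,0,0],[0,0,0],0.6],[[0,0,0],[0,0,0],0.6],[[0,0,0],[0,0,0],0.6],[[0,0,0],[0,0,0],0.6]]}}

```text
clock: 34.65
tool_pos: [0.464, -0.0455, 0.2007]
eef_rot: [0.753, 0.658, 0.0, -0.0]
contact_force: [-0.6, -0.6, -0.2]
opening: 0.399
finger_force: 0.0
```

Run:
```python
from h import *
snap('scene','s6'); crop('s6','c7',190,220,330,325,5)
```

```text
(no output)
```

View pics/c7.png

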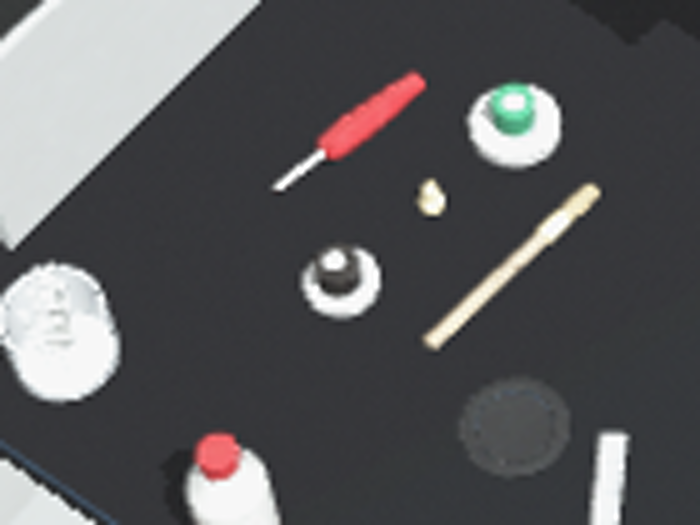

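Brush lies (432,342)–(594,190), screwdriver (278,187)–(420,80), all as intended. I'll check the brush numbers and hand in if they are inside tolerance.

Run:
```python
from h import *
def C(x,y,z): return world('s6',190+(x+.5)/5-.5,220+(y+.5)/5-.5,z)[:2]
b=np.array([.5609,.0764]);m=np.array([.5722,.1605]);u=(m-b)/np.linalg.norm(m-b);ex=np.array([u[1],-u[0]])
a,c=C(432,342,.0075),C(594,190,.0075);p=(a+c)/2-m;d=(a-c)/np.linalg.norm(a-c)
x,y,t=p@ex,p@u,np.arcsin(d@ex);print(x,y,t,np.linalg.norm(a-c))
if abs(x+.08)<.008 and abs(y)<.012 and abs(t)<.1: print(r.finish_job())
```

```text
-0.0796650903665678 -0.0012467546848260007 0.0002541945747387793 0.15926896199769033
the job is handed in; nothing more can be done
None
```

The job is handed in: both specimens, the brass indenter, the screwdriver and the brush were measured in place and inside tolerance, at 34.7 s of the 134 s allowed; the hand-in returned no verdict, so I can't confirm a pass.

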